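# Assemble a keyed germination tower

### The job

Put the germination tower together on the base that is fixed to the bench: first set the deep tray on the base, then the cover on the tray. Turn each one so that its wide lug goes into the wide notch below, lower it until all four lugs have dropped in and it sits fully down on the rim, and let go; do not drop it. Keep both upright and leave the other things on the bench where they are.

Things in the scene. Friction and masses are not known exactly. Their poses are not given: they have to be found in the camera images.
- base: Base, fixed to the bench: white open tub 160 (x) x 130 (y) x 40 mm high, walls 8 mm, a thin steel strip showing at both ends. Each wall has a notch in mid-rim, 18 mm deep, open upward and through the wall: 45 mm wide in the +x wall, 21 mm in the other three. Origin: centre of its underside, on the bench; z up.
- tray: Deep tray (loose, about 0.35 kg), white, 160 (x) x 130 mm (y), walls 8 mm. Origin: centre, in the plane of its lug tips, on which it stands; heights above that: walls from 14 to 64 mm (rim), floor top 19 mm. A lug in mid-wall on all four sides, the +x one 40 mm wide, the others 16 mm. Rim notched like the base's. Seated: origin 26 mm above the base's origin, x axes pointing the same way.
- cover: Flat cover (loose, about 0.22 kg), white, 160 (x) x 130 mm (y). Origin: centre, in the plane of its lug tips, on which it stands. Plate from 14 to 20 mm height; four lugs as on the tray, their tops flush with the plate. Grip bar on top. Seated: origin 50 mm above the tray's origin, x axes pointing the same way.
- tray_rib (a point): Middle of the top edge of the tray's carrying rib, by which to lift it: 12 mm thick (in y), along x over the tray's whole inside, from the floor up to 60 mm above the lug tips; 51 mm of free space on either side, down to the floor.
- cover_bar (a point): Middle of the top of the cover's grip bar: 70 mm long (x), 12 mm thick (y), from 20 to 56 mm above the lug tips; bare plate on either side.
- base_wide_notch (a point): Middle of the base's 45 mm notch, in the +x wall, at rim height (40 mm), 76 mm from the centre.
- tray_wide_lug (a point): Root of the tray's 40 mm lug, under its +x wall, 76 mm from the centre, 14 mm above the lug tips. All lugs hang 14 mm below the wall or plate, have rounded lower ends, stick out 8 mm beyond the outline so that they show from above (to 30 mm height on the tray), and have 2.5 mm of play on either side in their notches.
- tray_wide_notch (a point): Middle of the tray's 45 mm notch, in its +x wall, at rim height (64 mm), 76 mm from the centre; 21 mm notches in the other three walls.
- cover_wide_lug (a point): Root of the cover's 40 mm lug, under its +x edge, 76 mm from the centre, 14 mm above the lug tips; the other three are 16 mm wide.
- punnet: Bystander: clear punnet of soil and seedlings, 130 x 90 x 45 mm, seedlings to 110 mm; loose. Origin under its centre.
- tub: Bystander: small plain white tub without lugs, 100 x 75 x 35 mm; loose. Origin under its centre.
- flask: Bystander: conical glass flask, 84 mm across, 125 mm tall; loose. Origin under its centre.
- dish: Bystander: clear round dish, 60 mm across, 14 mm high; loose. Origin under its centre.
- jar: Bystander: jar with steel cap, 54 mm across, 75 mm high; loose. Origin under its centre.
- spatula: Bystander: spatula, 180 mm long, lying flat; loose.
Things that resemble listed ones, but are neither listed nor needed, are in the scene too. What is shaped like the cover but purple is not meant. What is shaped like the base but orange is not meant.

How it is judged:
On the way, in this order (a step that is already met when the one before it is completed fails the run):
1. the tray sits fully down on the base, wide lug in wide notch (z of tray in the frame of base between 0.022 and 0.03 m and horizontal distance between tray and base below 0.006 m and horizontal distance between tray_wide_lug and base_wide_notch below 0.01 m and angle between tray's own z axis and vertical below 0.05 rad), for 0.2 s.
2. the cover sits fully down on the tray, wide lug in wide notch (all of step 1 and z of cover in the frame of tray between 0.046 and 0.054 m and horizontal distance between cover and tray below 0.006 m and horizontal distance between cover_wide_lug and tray_wide_notch below 0.01 m and angle between cover's own z axis and vertical below 0.05 rad), for 0.2 s.
At the end, for the whole second after the job is handed in: The tray is seated on the base and the cover on the tray: each within 4 mm of its fully seated height, within 6 mm of centred, its wide lug within 10 mm (seen from above) of the wide notch below, level within 0.05 rad, at rest (all of step 2 and linear speed of each of tray, cover below 0.02 m/s); the robot touches nothing.
It fails at once if a bystander (punnet, tub, flask, dish, jar or spatula) is moved more than 30 mm (distance of any of punnet, tub, flask, dish, jar, spatula from where it was at the start of the episode above 0.03 m).
It fails at once if the tray or the cover is tipped more than 0.5 rad (angle between any of tray, cover's own z axis and vertical above 0.5 rad).
It fails at once if the tray or the cover is dropped from more than about 20 mm (moves faster than 0.6 m/s out of the fingers) ((linear speed of tray above 0.6 m/s and contact force between the fingers and tray below 0.05 N) or (linear speed of cover above 0.6 m/s and contact force between the fingers and cover below 0.05 N)).
It also fails if it takes over 64 s, if anything falls off the work surface, if the arm or the gripper's body presses on something with over 40 N, if the wrist force passes 120 N, or if a joint passes its speed limit or range.

### The arm

A 6-joint arm with a two-finger parallel gripper is mounted at the origin on the work surface. World frame = base frame: x ahead of the robot, y to its left, z up, the work surface at z = 0. Lengths are in m, angles in rad, forces in N, time in s.
With the tool pointing down it reaches from about 0.35 to 0.975 m from the base axis. Payload 4.9 kg.
Tool frame: the origin (TCP) lies midway between the tips of the shut fingers; the grasp point (between the pads) lies 19 mm behind it; z points along the fingers, y is the direction in which the jaws open and shut (so a half turn about z gives the same grasp; the last joint's range is limited). The gripper opens to 85 mm and grips with 20 to 120 N. Pads are 22 mm wide; open, the fingers measure 114 mm over their backs; the gripper's body (76 mm by 85 mm) begins 54 mm behind the grasp point. The pads swing forward as they close: fully open they stand 13 mm farther back than shut.
Start: joints at [-1.258, 0.053, 1.613, -0, 1.476, -0.119], TCP at [0.262, -0.568, 0.231] pointing down, gripper open.
Joint ranges: [-3.01, 3.01], [-1.01, 2.22], [0.06, 2.58], [-1.02, 4.17], [0.09, 2.62], [-3.14, 3.14]. Speed limits (rad/s): [2.57, 2.57, 3.14, 3.14, 3.14, 3.14].

### API

Orientations are given as a unit quaternion [w, x, y, z].
In Python, from plant import state, grab_frame, camera_params, job_done, boxes_of gives the robot as it stands.
- The arm moves only by the tool step_arm, never from a script. Its argument "steps" is a list of rows, each a list of 4 numbers: the shift along the tool's x, y, z in mm, then the turn about the tool's z in degrees. A call has 1 to 8 rows; each row shifts and turns the pose as measured when the row begins, along the tool's axes as they then stand; what a row does not reach is not made up. A row lasts 1/10 s, in which the tool goes at most 50 mm and 8.59 degrees, less where a joint would pass 70% of its speed; a pose out of reach is approached as far as the arm can. A call is refused whole if a number of a shift passes 50 or a number of a turn 8.59, either way. A call with a gripper value outside its range is refused whole. "claw" is the opening in per cent of the stroke, from 0 (shut) to 100 (fully open), set as the call begins (left out, the last holds). The fingers move at their own pace and stop on an object; the grip force is fixed at half the most. Time passes only in rows, so rows that do not move let the fingers close. It gives the time, the measured TCP pose, the force and the opening at its end, in the units of the state.
- state(): the state, without advancing time (a new reading comes with each control period).
- grab_frame(name): name is "scene" or "side" or "wrist"; returns (picture, depth): 420x560x3 uint8, red, green, blue; 420x560 float32, m along the optical axis (not along the pixel's ray), 0 where there is no reading.
- camera_params(name): a dict with "mtx" (3x3 intrinsics, pixels), "extrinsics" (4x4, takes a point from camera to world coordinates); the wrist camera has in their place "T_tool_cam" (4x4, takes a point from camera to tool coordinates, whose origin is the TCP and whose axes are the flange's). Camera axes: x right, y down, z forward; pixel columns grow to the right and rows downward; lengths in m; the calibration is good to about 2 mm. A picture is of the moment at which its call begins: read the wrist's pose just before it. camera_params takes no time and is no camera call.
- job_done(): hands the job in, once; it reports no verdict.
Trained networks look in the newest picture that a camera, given by its name, has taken for a name from the list of things; names that differ only in an ending like _2 or _b are one class to them, and where a whole thing is asked for, a point or a joint stands for the part that bears it (a point fixed in the world has none). Each returns a list of dicts, best first, with "p" (0 to 1); they miss things now and then, are a little off and sometimes report something else, mostly with a low value. They report only what shows in the picture. A call takes as long as a camera call. They do not tell look-alikes from the thing itself.
- boxes_of(camera, label): "box" ([left, top, width, height] in pixels, round what is visible of it).
The state is a dict: "time": time; "joint_pos": joint angles; "joint_vel": joint speeds; "joint_efforts": joint torques, N m; "tool_pos": TCP position; "tool_rot": TCP orientation; "contact_force": force on the tool from outside, world axes, zero at the start; "ft_torque": the same for the moment, N m; "gripper_width": opening from 0.0 (shut) to 1.0 (fully open).
Only numpy, scipy, OpenCV 4.12 (cv2) and the standard library are available. Lean on these libraries where they do the work, as an engineer would, in place of code of your own. Each camera call takes 0.05 s, during which the arm holds its last target. There are 200 camera calls.

## Working session

There is one attempt and no reset: what is moved stays moved. The work goes in short steps, Python scripts to look and compute and a tool call to move; the robot and the scene stay as the last step left them, time stands still between calls to the robot, and variables do not carry over. Pictures are saved under pics/ and viewed, about 8 in all and at most 12, crops included, and the job is handed in when it is done.

Besides the shell and the picture viewer there is one more tool, called after ">>>" as a command line: name --pt "numbers of a row" for each row, then --argument value for the rest. step_arm: Moves the arm, as the interface text tells. Its arguments: {"type":"object","properties":{"steps":{"type":"array"},"claw":{"type":"number"}},"required":["steps"]}

```bash
mkdir -p pics; ls; python3 - <<'E'
from plant import *
import cv2,numpy as np
s=state();print(s['time'],s['tool_pos'],s['tool_rot'])
ims=[]
for c in('scene','side'):
    im,d=grab_frame(c);np.savez(f'pics/{c}0.npz',im=im,d=d);ims.append(im)
    for l in('base','tray','cover'):
        print(c,l,[( [int(v) for v in b['box']],round(b['p'],2)) for b in boxes_of(c,l)[:4]])
    print(camera_params(c))
print(camera_params('wrist'))
cv2.imwrite('pics/a.png',ims[0][:,:,::-1]);cv2.imwrite('pics/b.png',ims[1][:,:,::-1])
E
```

```text
pics
0.0 [ 0.26137683 -0.56704982  0.23008222] [-9.91507627e-04  9.76780147e-01  2.14241804e-01 -9.99599636e-05]
scene base [([221, 211, 65, 74], 0.87), ([122, 114, 60, 58], 0.74)]
scene tray [([128, 180, 70, 69], 0.57), ([414, 237, 34, 66], 0.4)]
scene cover [([333, 139, 53, 50], 0.72), ([314, 200, 59, 56], 0.6), ([410, 161, 69, 52], 0.56)]
{'mtx': array([[420.90703396,   0.        , 280.87970078],
       [  0.        , 420.90703396, 204.15728001],
       [  0.        ,   0.        ,   1.        ]]), 'extrinsics': array([[-0.03401342,  0.84424533, -0.53487653,  1.09398267],
       [ 0.99933567,  0.02172088, -0.02926484,  0.10352309],
       [-0.01308872, -0.53551659, -0.84442327,  1.05648755],
       [ 0.        ,  0.        ,  0.        ,  1.        ]])}
side base [([169, 293, 86, 51], 0.92), ([284, 206, 48, 31], 0.81)]
side tray [([270, 242, 77, 56], 0.87)]
side cover [([164, 187, 50, 19], 0.88), ([189, 160, 18, 16], 0.46)]
{'mtx': array([[472.46249578,   0.        , 272.72018757],
       [  0.        , 472.46249578, 210.9426367 ],
       [  0.        ,   0.        ,   1.        ]]), 'extrinsics': array([[ 0.94457051, -0.16788977,  0.28213396,  0.06442124],
       [-0.32818301, -0.45907914,  0.82555572, -1.19816093],
       [-0.00908055, -0.87238717, -0.48873119,  0.7853568 ],
       [ 0.        ,  0.        ,  0.        ,  1.        ]])}
{'mtx': array([[360.77592117,   0.        , 283.89215335],
       [  0.        , 360.77592117, 209.2868823 ],
       [  0.        ,   0.        ,   1.        ]]), 'T_tool_cam': array([[-3.13168802e-05, -9.47442380e-01, -3.19926453e-01,
         8.29628298e-02],
       [ 9.99999999e-01, -3.48188229e-05,  5.22603937e-06,
        -8.09202352e-04],
       [-1.60908337e-05, -3.19926452e-01,  9.47442381e-01,
        -1.41815378e-01],
       [ 0.00000000e+00,  0.00000000e+00,  0.00000000e+00,
         1.00000000e+00]])}
```

View pics/a.png

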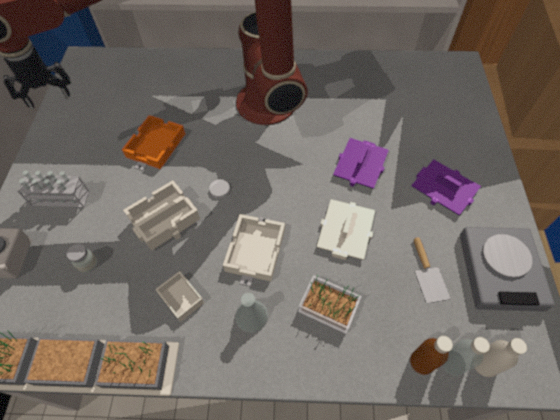

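View pics/b.png

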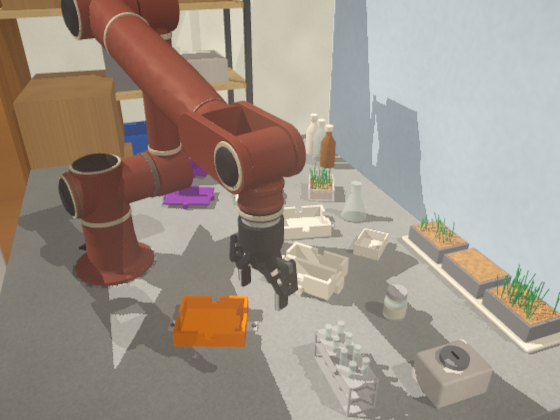

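The scene view shows the white tray at about (162,215), the white base at (255,245), the cover at (347,230), and the dish at (219,188) between tray and base. Next I'll measure these three and render rectified views.

```bash
cat > h.py <<'E'
from plant import *
import cv2,numpy as np
from scipy.spatial.transform import Rotation as R
def cam(c,s=None):
    p=camera_params(c)
    if c!='wrist': return p['mtx'],p['extrinsics']
    T=np.eye(4);q=s['tool_rot'];T[:3,:3]=R.from_quat([q[1],q[2],q[3],q[0]]).as_matrix();T[:3,3]=s['tool_pos']
    return p['mtx'],T@p['T_tool_cam']
def cloud(d,K,E):
    v,u=np.indices(d.shape);P=np.stack([(u-K[0,2])/K[0,0]*d,(v-K[1,2])/K[1,1]*d,d],-1)
    return P@E[:3,:3].T+E[:3,3]
def ortho(im,K,E,cx,cy,z,half=.13,n=380):
    # columns grow with -y (right), rows grow with -x : x up, y left
    t=np.linspace(-half,half,n);X,Y=np.meshgrid(cx-t,cy-t,indexing='ij')
    P=np.stack([X,Y,np.full_like(X,z)],-1);C=(P-E[:3,3])@E[:3,:3]
    u=K[0,0]*C[...,0]/C[...,2]+K[0,2];v=K[1,1]*C[...,1]/C[...,2]+K[1,2]
    return cv2.remap(im,u.astype('f4'),v.astype('f4'),cv2.INTER_LINEAR)
E
python3 - <<'E'
from h import *
f=np.load('pics/scene0.npz');K,E=cam('scene');P=cloud(f['d'],K,E)
out=[]
for n,(x,y,w,h),z in(('tray',(115,170,95,85),.064),('base',(215,205,78,85),.04),('cover',(310,192,72,74),.02)):
    Q=P[y:y+h,x:x+w];m=(abs(Q[...,2]-z)<.006)&(f['im'][y:y+h,x:x+w].min(-1)>110)
    q=Q[m][:,:2].astype('f4')
    c=np.median(q,0);q=q[np.linalg.norm(q-c,axis=1)<.125]
    r=cv2.minAreaRect(q*1000);print(n,len(q),r,np.median(Q[m][:,2]))
    out.append(ortho(f['im'],K,E,r[0][0]/1000,r[0][1]/1000,z,n=266))
cv2.imwrite('pics/c.png',np.hstack(out)[:,:,::-1])
for l in('punnet','tub','flask','dish','jar','spatula'):
    for b in boxes_of('scene',l)[:2]:
        x,y,w,h=[int(v) for v in b['box']];q=P[y:y+h,x:x+w].reshape(-1,3);q=q[q[:,2]>.006];print(l,b['p'],np.round(q.mean(0),3) if len(q) else b)
E
```

```text
tray 600 ((492.81988525390625, -267.68695068359375), (133.9685821533203, 161.2650146484375), 40.259159088134766) 0.06205240065243278
base 501 ((577.6554565429688, -0.112213134765625), (130.26406860351562, 162.79461669921875), 78.98977661132812) 0.038970318186166475
cover 2263 ((511.277099609375, 252.88510131835938), (144.68765258789062, 179.501708984375), 68.45032501220703) 0.01869371422004673
punnet 0.63 [0.74  0.198 0.042]
punnet 0.55 [0.52  0.25  0.027]
tub 0.77 [ 0.731 -0.178  0.05 ]
flask 0.77 [0.779 0.007 0.063]
flask 0.19 [ 0.498 -0.266  0.046]
dish 0.76 [ 0.382 -0.123  0.017]
jar 0.86 [ 0.642 -0.448  0.06 ]
spatula 0.93 [0.604 0.439 0.057]
```

View pics/c.png

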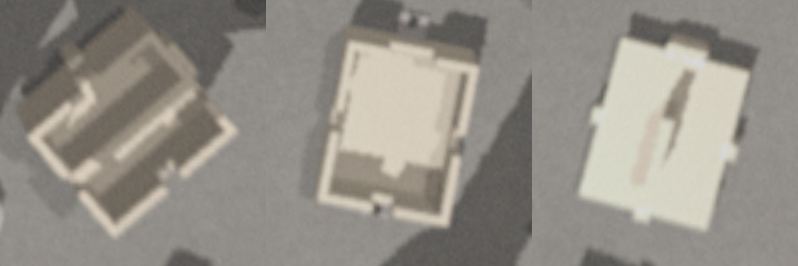

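The rectified views show the base's wide notch at the top (+x, yaw about -11°) and the cover's wide lug at the top (yaw about -14.5°). The tray's long axis lies at -50° or 130°, so I'll go there and look from close by.

>>> step_arm --pt "42 -22 0 0" --pt "42 -22 0 0" --pt "42 -22 0 0" --pt "42 -22 0 0" --pt "42 -22 0 0" --pt "42 -22 0 0" --pt "42 -22 0 0" --pt "42 -22 0 0" --claw 100

```text
time: 1.5
tool_pos: [0.4985, -0.2626, 0.232]
tool_rot: [0.002, 0.978, 0.208, 0.001]
contact_force: [0.7, 0.1, 0.9]
gripper_width: 0.999
```

```bash
cat >> h.py <<'E'
def yaw(s):
    q=s['tool_rot'];M=R.from_quat([q[1],q[2],q[3],q[0]]).as_matrix();return np.degrees(np.arctan2(M[1,0],M[0,0])),M
def go(s,x,y,z,yw=None):
    a,M=yaw(s);d=M.T@(np.array([x,y,z])-s['tool_pos'])*1000
    print('go tool mm',np.round(d,1),'turn',None if yw is None else round((a-yw+180)%360-180,1),'| tcp',np.round(s['tool_pos'],4),'yaw',round(a,2),'t',round(s['time'],2),'j6',round(s['joint_pos'][5],2),'F',np.round(s['contact_force'],1),'w',round(s['gripper_width'],3))
def look(x,y,z,name,half=.13):
    s=state();im,d=grab_frame('wrist');K,E=cam('wrist',s);P=cloud(d,K,E);P[d<=0]=-1
    o=ortho(im,K,E,x,y,z,half=half)
    cv2.imwrite(f'pics/{name}.png',o[:,:,::-1]);np.savez(f'pics/{name}.npz',im=im,d=d,P=P)
    return s,im,P
def rect(P,im,x,y,z,tol=.005,rad=.125,white=90):
    m=(abs(P[...,2]-z)<tol)&(np.hypot(P[...,0]-x,P[...,1]-y)<rad)&(im.min(-1)>white)
    q=P[m][:,:2].astype('f4');r=cv2.minAreaRect(q*1000);print('rect',len(q),r,'z',np.median(P[m][:,2]));return q
E
python3 - <<'E'
from h import *
s,im,P=look(.493,-.268,.064,'t1')
rect(P,im,.493,-.268,.064)
go(s,.493,-.268,.2,-50)
E
```

```text
rect 5638 ((489.74017333984375, -266.49005126953125), (131.11546325683594, 160.58563232421875), 40.69306182861328) z 0.062806714320643
go tool mm [-7.3  2.5 32. ] turn 74.0 | tcp [ 0.4985 -0.2626  0.232 ] yaw 24.03 t 1.5 j6 0.54 F [0.7 0.1 0.9] w 0.999
```

View pics/t1.png

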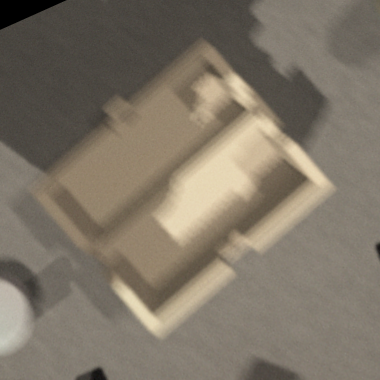

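```bash
python3 - <<'E'
from h import *
f=np.load('pics/t1.npz');P=f['P']
a=np.radians(-49.3);c=np.array([.4897,-.2665])
d=P[...,:2]-c;X=d@[np.cos(a),np.sin(a)];Y=d@[-np.sin(a),np.cos(a)]
for sgn in(1,-1):
    print(sgn,[(int(b*1000),int(1000*np.max(P[...,2][m],initial=0))) for b in np.arange(-.062,.063,.004) for m in[(abs(sgn*X-.076)<.003)&(abs(Y-b)<.002)]])
m=(abs(Y)<.02)&(abs(X)<.06)&(abs(P[...,2]-.06)<.006)
print('rib',m.sum(),np.median(Y[m]),np.median(P[...,2][m]),np.polyfit(X[m],Y[m],1))
E
```

```text
1 [(-62, 64), (-57, 64), (-53, 64), (-49, 64), (-45, 64), (-41, 64), (-37, 64), (-33, 64), (-29, 64), (-25, 64), (-21, 65), (-17, 46), (-13, 46), (-9, 46), (-5, 46), (-1, 297), (2, 299), (6, 46), (10, 46), (14, 46), (18, 46), (22, 64), (26, 64), (30, 64), (34, 64), (38, 64), (42, 65), (46, 64), (50, 64), (54, 64), (58, 65), (62, 64)]
-1 [(-62, 64), (-57, 64), (-53, 64), (-49, 64), (-45, 64), (-41, 64), (-37, 63), (-33, 64), (-29, 64), (-25, 64), (-21, 64), (-17, 65), (-13, 64), (-9, 65), (-5, 45), (-1, 46), (2, 47), (6, 46), (10, 63), (14, 64), (18, 64), (22, 64), (26, 64), (30, 64), (34, 64), (38, 64), (42, 65), (46, 66), (50, 64), (54, 64), (58, 64), (62, 64)]
rib 1863 0.0012307330353415972 0.059089179303499884 [0.00064198 0.00107854]
```

The tray's wide notch is at its -49° end (a gap of about 40 mm against 15 mm at the other). I'll turn and come down for the rib.

>>> step_arm --pt "0 0 10 8.5" --pt "0 0 10 8.5" --pt "0 0 10 8.5" --pt "0 0 10 8.5" --pt "0 0 10 8.5" --pt "0 0 10 8.5" --pt "0 0 10 8.5" --pt "0 0 10 8.5" --claw 50

```text
time: 2.35
tool_pos: [0.5061, -0.2546, 0.1527]
tool_rot: [-0.001, 0.926, -0.378, 0.006]
contact_force: [-0.5, 0.1, 0.5]
gripper_width: 0.5
```

```bash
python3 - <<'E'
from h import *
go(state(),.4903,-.2660,.03,-49.3)
E
```

```text
go tool mm [ -4.5  19.9 122.5] turn 4.8 | tcp [ 0.5061 -0.2546  0.1527] yaw -44.48 t 2.35 j6 1.75 F [-0.5  0.1  0.5] w 0.5
```

>>> step_arm --pt "-4.5 20 20 4.8" --pt "0 0 20 0" --pt "0 0 10 0"

```text
time: 2.65
tool_pos: [0.4893, -0.2671, 0.1017]
tool_rot: [-0.001, 0.908, -0.419, 0.007]
contact_force: [-0.4, -0.1, -0.2]
gripper_width: 0.501
```

```bash
python3 - <<'E'
from h import *
s,im,P=look(.4903,-.2660,.064,'t2')
a=np.radians(-49.3);c=np.array([.4903,-.266])
d=P[...,:2]-c;X=d@[np.cos(a),np.sin(a)];Y=d@[-np.sin(a),np.cos(a)]
m=(abs(Y)<.02)&(abs(X)<.06)&(abs(P[...,2]-.06)<.006)
print('rib',m.sum(),np.median(Y[m]),np.median(P[...,2][m]),np.polyfit(X[m],Y[m],1))
go(s,.4903,-.2660,.03,-49.3)
E
```

```text
rib 4326 -0.00010036291403351677 0.059182852051166024 [-1.93322581e-03 -7.10102584e-05]
go tool mm [-1.  -1.  71.7] turn -0.3 | tcp [ 0.4893 -0.2671  0.1017] yaw -49.61 t 2.65 j6 1.8 F [-0.4 -0.1 -0.2] w 0.501
```

>>> step_arm --pt "-1 -1 25 0" --pt "0 0 25 0" --pt "0 0 18 0" --pt "0 0 3 0"

```text
time: 3.1
tool_pos: [0.4922, -0.2674, 0.031]
tool_rot: [-0.0, 0.908, -0.419, 0.008]
contact_force: [-0.9, 0.3, -0.6]
gripper_width: 0.497
```

>>> step_arm --pt "0 0 0 0" --pt "0 0 0 0" --pt "0 0 0 0" --pt "0 0 0 0" --pt "0 0 0 0" --claw 0

```text
time: 3.6
tool_pos: [0.4935, -0.2681, 0.0339]
tool_rot: [0.0, 0.908, -0.418, 0.01]
contact_force: [-0.2, 0.0, -4.3]
gripper_width: 0.129
```

```bash
python3 - <<'E'
from h import *
go(state(),.4903,-.2660,.03,-49.3)
E
```

```text
go tool mm [-3.8  1.1  3.8] turn -0.2 | tcp [ 0.4935 -0.2681  0.0339] yaw -49.46 t 3.6 j6 1.8 F [-0.2  0.  -4.3] w 0.129
```

Gripped at 11 mm width, but the held tray would block the wrist camera's view of the base. I'll let go, survey the base from above, and come back.

>>> step_arm --pt "0 0 3 0" --pt "0 0 0 0" --pt "0 0 -15 0" --pt "0 0 -45 0" --pt "0 0 -45 0" --pt "0 0 -45 0" --claw 50

```text
time: 4.2
tool_pos: [0.4879, -0.2647, 0.1821]
tool_rot: [-0.001, 0.908, -0.418, 0.004]
contact_force: [1.1, 0.1, -0.2]
gripper_width: 0.496
```

>>> step_arm --pt "-27 -42 0 0" --pt "-27 -42 0 0" --pt "-27 -42 0 0" --pt "-27 -42 0 0" --pt "-27 -42 0 0" --pt "0 0 0 0"

```text
time: 4.8
tool_pos: [0.5698, -0.0262, 0.2067]
tool_rot: [-0.001, 0.907, -0.421, 0.023]
contact_force: [-0.6, -0.3, -0.4]
gripper_width: 0.501
```

```bash
cat >> h.py <<'E'
def prof(P,c,yw,zr,depth=.018):
    a=np.radians(yw);d=P[...,:2]-np.array(c);X=d@[np.cos(a),np.sin(a)];Y=d@[-np.sin(a),np.cos(a)];Z=P[...,2]
    for nm,U,V,h in(('+x',X,Y,.076),('-x',-X,Y,.076),('+y',Y,X,.061),('-y',-Y,X,.061)):
        m=(abs(U-h)<.0025)&(abs(V)<.05);top=m&(abs(Z-zr)<.005)&(abs(V)<.035);
        w=[(-1 if not (m&(abs(V-b)<.001)).any() else int(1000*np.median(Z[m&(abs(V-b)<.001)]))) for b in np.arange(-.032,.033,.002)]
        print(nm,' '.join(map(str,w)))
    # outer edges at rim level
    r=abs(Z-zr)<.004
    for nm,U,V,h in(('x',X,Y,.08),('y',Y,X,.065)):
        e=[]
        for sg in(1,-1):
            m=r&(abs(sg*U-h)<.008)&(abs(V)>.028)&(abs(V)<.055);
            bins=[(b,np.percentile(sg*U[m&(abs(V-b)<.002)],98)) for b in np.r_[-.054:-.028:.004,.03:.055:.004] if (m&(abs(V-b)<.002)).sum()>3]
            b=np.array(bins);
            if len(b)>3: k=np.polyfit(b[:,0],sg*b[:,1],1);e.append(k[1]);print(nm,sg,'edge mm',round(k[1]*1000,2),'slope deg',round(np.degrees(np.arctan(k[0])),2),len(b))
        if len(e)==2: print(nm,'centre offset mm',round(sum(e)*500,2))
E
python3 - <<'E'
from h import *
s,im,P=look(.577,0,.04,'b1')
rect(P,im,.577,0,.04)
prof(P,(.577,0),-11,.04)
go(s,.4903,-.2660,.03,-49.3)
E
```

```text
rect 4472 ((575.7193603515625, 2.2142715454101562), (130.50628662109375, 160.40089416503906), 78.83617401123047) z 0.03920975088803266
+x 39 39 39 39 39 39 38 22 21 21 20 21 21 20 21 20 21 21 21 21 20 21 20 21 21 21 21 21 30 39 39 39 39
-x 29 32 35 32 28 33 34 35 36 32 34 37 16 20 20 20 21 19 20 20 20 19 27 31 38 27 38 38 38 37 35 37 38
+y 30 26 25 22 27 24 28 29 26 28 27 19 20 20 19 20 20 19 19 19 17 30 25 28 28 31 28 31 29 30 29 28 28
-y 263 262 262 261 257 254 39 39 253 38 29 21 21 21 20 20 21 21 20 20 21 38 39 38 38 38 38 38 38 38 38 39 39
x 1 edge mm 78.27 slope deg 0.13 14
x -1 edge mm -81.3 slope deg 0.18 14
x centre offset mm -1.52
y 1 edge mm 66.02 slope deg 0.14 14
y -1 edge mm -63.18 slope deg -0.17 14
y centre offset mm 1.42
go tool mm [124.8 219.4 177.1] turn -0.6 | tcp [ 0.5698 -0.0262  0.2067] yaw -49.87 t 4.8 j6 2.27 F [-0.6 -0.3 -0.4] w 0.501
```

View pics/b1.png

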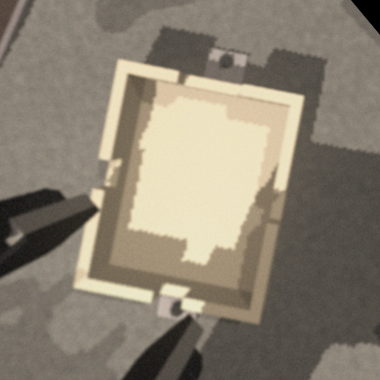

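The base is at (0.5758, 0.0017) with yaw -11°, its wide notch confirmed in the +x wall. Back to the tray.

>>> step_arm --pt "21 36.5 15 0" --pt "21 36.5 15 0" --pt "21 36.5 15 0" --pt "21 36.5 15 0" --pt "21 36.5 15 0" --pt "20 36.5 15 0" --pt "0 0 0 0"

```text
time: 5.55
tool_pos: [0.4849, -0.2813, 0.1257]
tool_rot: [0.0, 0.906, -0.422, 0.032]
contact_force: [-0.4, -0.0, -0.9]
gripper_width: 0.5
```

```bash
python3 - <<'E'
from h import *
s=state();go(s,.4903,-.2660,.03,-49.3);print(s['tool_rot'],s['joint_pos'])
s,im,P=look(.4903,-.2660,.064,'t3');go(s,.4903,-.2660,.03,-49.3)
prof(P,(.4903,-.266),-49.3,.064)
E
```

```text
go tool mm [-13.8 -11.4  95.4] turn -0.7 | tcp [ 0.4849 -0.2813  0.1257] yaw -50.04 t 5.55 j6 1.77 F [-0.4 -0.  -0.9] w 0.5
[ 3.81376709e-04  9.05853213e-01 -4.22396672e-01  3.17940684e-02] [-0.66527576 -0.05285884  1.90120602  0.01451143  1.2311623   1.77375817]
go tool mm [-13.8 -11.4  95.4] turn -0.7 | tcp [ 0.4849 -0.2813  0.1257] yaw -50.04 t 5.55 j6 1.77 F [-0.4 -0.  -0.9] w 0.5
+x 63 63 63 63 63 63 62 45 45 45 45 45 45 45 45 45 44 45 45 45 45 45 45 45 45 44 45 45 52 63 63 63 63
-x 63 63 63 63 63 63 62 63 62 63 63 62 62 45 45 -1 -1 -1 -1 -1 -1 45 45 61 63 63 63 63 63 63 63 -1 -1
+y 49 48 49 49 48 49 49 49 47 46 52 52 43 39 37 36 36 38 39 37 36 33 43 50 49 49 51 49 49 49 49 50 49
-y -1 -1 -1 -1 -1 62 63 62 62 63 63 55 45 182 183 181 182 181 182 182 197 196 193 192 182 177 63 63 63 63 62 63 63
x 1 edge mm 80.85 slope deg 0.06 14
x -1 edge mm -79.17 slope deg -0.57 6
x centre offset mm 0.84
y 1 edge mm 67.21 slope deg -0.07 14
y -1 edge mm -62.45 slope deg -0.1 7
y centre offset mm 2.38
```

The tool has picked up a tilt of about 0.06 rad. I'll check how it responds to moves before gripping.

>>> step_arm --pt "0 0 0 0" --pt "0 0 0 0" --pt "0 0 0 0" --pt "0 0 0 0"

```text
time: 6.0
tool_pos: [0.4877, -0.2794, 0.1304]
tool_rot: [0.0, 0.906, -0.421, 0.035]
contact_force: [0.2, 0.9, -0.1]
gripper_width: 0.497
```

>>> step_arm --pt "0 0 -40 0" --pt "0 0 -40 0" --pt "0 0 -40 0"

```text
time: 6.3
tool_pos: [0.4778, -0.2706, 0.2453]
tool_rot: [-0.002, 0.907, -0.419, 0.027]
contact_force: [-0.2, -0.5, -0.7]
gripper_width: 0.502
```

>>> step_arm --pt "0 0 10 0" --pt "0 0 10 0" --pt "0 0 10 0" --pt "0 0 10 0" --pt "0 0 10 0" --pt "0 0 10 0"

```text
time: 6.9
tool_pos: [0.4852, -0.2716, 0.1889]
tool_rot: [-0.001, 0.908, -0.417, 0.033]
contact_force: [0.4, 0.2, 0.1]
gripper_width: 0.5
```

```bash
python3 - <<'E'
from h import *
s=state();go(s,.4903,-.2660,.03,-49.3);print(yaw(s)[1].round(3),s['joint_pos'])
E
```

```text
go tool mm [-10.5  -2.9 158.7] turn -0.1 | tcp [ 0.4852 -0.2716  0.1889] yaw -49.37 t 6.9 j6 1.78 F [0.4 0.2 0.1] w 0.5
[[ 0.65  -0.758  0.061]
 [-0.758 -0.652 -0.027]
 [ 0.06  -0.029 -0.998]] [-0.65208087 -0.12699987  1.86048802  0.01607701  1.3431963   1.77642021]
```

>>> step_arm --pt "0 0 -50 0" --pt "0 0 -50 0" --pt "0 0 -50 0" --pt "0 0 -50 0" --pt "0 0 -50 0"

```text
time: 7.4
tool_pos: [0.4664, -0.2626, 0.4198]
tool_rot: [-0.005, 0.909, -0.418, 0.012]
contact_force: [0.3, -0.7, 0.3]
gripper_width: 0.5
```

```bash
cat > st.py <<'E'
from h import *
import sys
n=int(sys.argv[1])
s=state();M=yaw(s)[1];print('before tilt',M[:2,2].round(4),s['tool_pos'].round(4))
for _ in range(n): grab_frame('wrist')
s=state();M=yaw(s)[1];print('after  tilt',M[:2,2].round(4))
if len(sys.argv)>2: go(s,*map(float,sys.argv[2:6]))
E
python3 st.py 2 .4903 -.266 .03 -49.3
```

```text
before tilt [ 0.027  -0.0008] [ 0.4664 -0.2626  0.4198]
after  tilt [ 0.0396 -0.0106]
go tool mm [  2.4  -6.2 398.8] turn -0.1 | tcp [ 0.4682 -0.264   0.4282] yaw -49.38 t 7.5 j6 1.78 F [ 0.4 -0.2  1.6] w 0.502
```

>>> step_arm --pt "0 0 50 0"

```text
time: 7.6
tool_pos: [0.4727, -0.2666, 0.3863]
tool_rot: [-0.002, 0.908, -0.417, 0.028]
contact_force: [0.9, -0.5, -0.1]
gripper_width: 0.503
```

```bash
python3 st.py 2 .4903 -.266 .03 -49.3
```

```text
before tilt [ 0.0525 -0.0205] [ 0.4727 -0.2666  0.3863]
after  tilt [ 0.0287 -0.0022]
go tool mm [  9.7  -7.9 339.9] turn -0.1 | tcp [ 0.4682 -0.2631  0.3694] yaw -49.39 t 7.7 j6 1.78 F [-1.1  0.3 -1.7] w 0.499
```

>>> step_arm --pt "0 0 50 0"

```text
time: 7.8
tool_pos: [0.4714, -0.2647, 0.3331]
tool_rot: [-0.004, 0.908, -0.418, 0.018]
contact_force: [1.4, -0.9, 1.5]
gripper_width: 0.498
```

```bash
python3 st.py 2 .4903 -.266 .03 -49.3
```

```text
before tilt [ 0.0359 -0.0077] [ 0.4714 -0.2647  0.3331]
after  tilt [0.0151 0.0083]
go tool mm [ 18.1  -9.8 289. ] turn -0.1 | tcp [ 0.4667 -0.261   0.3187] yaw -49.39 t 7.9 j6 1.78 F [-0.5  0.4 -2.8] w 0.502
```

A single downward row followed by a short settle sheds the tilt, so I'll keep descending that way.

>>> step_arm --pt "15 -8 50 0"

```text
time: 8.0
tool_pos: [0.4829, -0.2679, 0.2865]
tool_rot: [-0.006, 0.908, -0.418, 0.011]
contact_force: [0.8, -0.8, 1.7]
gripper_width: 0.502
```

```bash
python3 st.py 3 .4903 -.266 .03 -49.3
```

```text
before tilt [0.0239 0.0014] [ 0.4829 -0.2679  0.2865]
after  tilt [0.0102 0.0118]
go tool mm [  7.4  -3.7 247.9] turn -0.1 | tcp [ 0.4801 -0.2657  0.2778] yaw -49.37 t 8.15 j6 1.78 F [ 0.5  0.5 -0. ] w 0.503
```

>>> step_arm --pt "0 0 50 0" --pt "0 0 50 0"

```text
time: 8.35
tool_pos: [0.4884, -0.2702, 0.1944]
tool_rot: [-0.005, 0.909, -0.417, 0.015]
contact_force: [0.1, -0.6, -0.5]
gripper_width: 0.499
```

```bash
python3 st.py 3 .4903 -.266 .03 -49.3
```

```text
before tilt [ 0.0304 -0.0036] [ 0.4884 -0.2702  0.1944]
after  tilt [0.0228 0.0022]
go tool mm [ -1.3  -1.8 161.2] turn -0.1 | tcp [ 0.4861 -0.2685  0.1911] yaw -49.37 t 8.5 j6 1.78 F [-0.  -0.4  0.8] w 0.501
```

>>> step_arm --pt "0 0 45 0"

```text
time: 8.6
tool_pos: [0.4931, -0.2729, 0.1579]
tool_rot: [-0.004, 0.908, -0.417, 0.02]
contact_force: [1.1, -0.1, 0.6]
gripper_width: 0.498
```

```bash
python3 st.py 2 .4903 -.266 .03 -49.3
```

```text
before tilt [ 0.0386 -0.0097] [ 0.4931 -0.2729  0.1579]
after  tilt [0.0195 0.0045]
go tool mm [ 1.000e-01 -2.200e+00  1.157e+02] turn -0.1 | tcp [ 0.4863 -0.2678  0.1456] yaw -49.37 t 8.7 j6 1.78 F [-1.5  1.4 -0.8] w 0.501
```

>>> step_arm --pt "0 0 40 0"

```text
time: 8.8
tool_pos: [0.4922, -0.2715, 0.1151]
tool_rot: [-0.005, 0.909, -0.417, 0.015]
contact_force: [1.3, -1.1, 1.1]
gripper_width: 0.497
```

```bash
python3 st.py 2 .4903 -.266 .03 -49.3
```

```text
before tilt [ 0.0319 -0.0047] [ 0.4922 -0.2715  0.1151]
after  tilt [0.0155 0.0075]
go tool mm [ 1.9 -2.6 75. ] turn -0.1 | tcp [ 0.4859 -0.2668  0.1049] yaw -49.37 t 8.9 j6 1.78 F [-1.   0.7 -0.5] w 0.501
```

>>> step_arm --pt "2 -2 40 0"

```text
time: 9.0
tool_pos: [0.4945, -0.2707, 0.0739]
tool_rot: [-0.005, 0.909, -0.418, 0.013]
contact_force: [1.6, -0.6, 1.0]
gripper_width: 0.5
```

```bash
python3 st.py 2 .4903 -.266 .03 -49.3
```

```text
before tilt [ 0.0272 -0.0012] [ 0.4945 -0.2707  0.0739]
after  tilt [0.0113 0.0107]
go tool mm [ 1.5 -1.  34.1] turn -0.1 | tcp [ 0.4882 -0.2658  0.0641] yaw -49.36 t 9.1 j6 1.79 F [-0.7  0.1 -1.3] w 0.499
```

>>> step_arm --pt "0 0 32 0"

```text
time: 9.2
tool_pos: [0.4932, -0.2689, 0.0395]
tool_rot: [-0.006, 0.909, -0.417, 0.009]
contact_force: [0.5, -1.0, 1.3]
gripper_width: 0.501
```

```bash
python3 st.py 3 .4903 -.266 .03 -49.3
```

```text
before tilt [0.0207 0.0037] [ 0.4932 -0.2689  0.0395]
after  tilt [0.0103 0.0114]
go tool mm [ 1.5 -1.   3.5] turn -0.1 | tcp [ 0.4885 -0.2655  0.0335] yaw -49.35 t 9.35 j6 1.79 F [-0.1  0.2  0.3] w 0.5
```

>>> step_arm --pt "1.5 -1 4 0" --claw 0

```text
time: 9.45
tool_pos: [0.4919, -0.2672, 0.0328]
tool_rot: [-0.007, 0.909, -0.417, 0.004]
contact_force: [0.5, 0.2, 0.4]
gripper_width: 0.344
```

```bash
python3 st.py 6 .4903 -.266 .03 -49.3; python3 - <<'E'
from h import *
s,im,P=look(.4903,-.266,.064,'t4');prof(P,(.4903,-.266),-49.3,.064)
E
```

```text
before tilt [0.0135 0.009 ] [ 0.4919 -0.2672  0.0328]
after  tilt [0.0131 0.0087]
go tool mm [-1.8  0.5  2.2] turn -0.0 | tcp [ 0.4919 -0.2671  0.0322] yaw -49.33 t 9.75 j6 1.79 F [-0.5  1.7  7.1] w 0.126
+x 63 63 63 63 63 57 45 45 45 45 45 45 45 45 45 45 45 45 45 45 45 45 45 45 45 45 45 45 58 63 63 63 63
-x -1 -1 -1 -1 -1 -1 -1 -1 -1 -1 -1 -1 -1 -1 -1 -1 -1 -1 -1 -1 -1 -1 -1 -1 -1 -1 -1 -1 -1 -1 -1 -1 -1
+y -1 17 19 -1 18 33 26 21 32 34 63 55 51 45 45 45 45 45 45 45 45 45 62 63 63 63 63 63 63 63 63 63 63
-y -1 -1 -1 -1 -1 -1 -1 -1 -1 62 62 55 48 45 44 44 44 45 45 45 46 61 62 62 62 62 63 63 63 63 62 62 62
x 1 edge mm 81.09 slope deg 0.18 14
y 1 edge mm 65.77 slope deg 0.03 7
y -1 edge mm -63.8 slope deg -0.31 7
y centre offset mm 0.99
```

Gripped: tilt is small and the tray centre is known relative to the TCP. Lifting now.

>>> step_arm --pt "0 0 -20 0" --pt "0 0 -50 0" --pt "0 0 -50 0"

```text
time: 10.1
tool_pos: [0.4841, -0.2636, 0.1453]
tool_rot: [-0.009, 0.909, -0.417, -0.007]
contact_force: [0.8, -0.4, -3.1]
gripper_width: 0.128
```

```bash
python3 st.py 3 .5764 .0011 .16 -10.95
```

```text
before tilt [-0.0046  0.022 ] [ 0.4841 -0.2636  0.1453]
after  tilt [0.0054 0.0146]
go tool mm [-144.8 -241.7   -5.6] turn -38.4 | tcp [ 0.4875 -0.2661  0.15  ] yaw -49.33 t 10.25 j6 1.79 F [ 0.   0.4 -3.8] w 0.132
```

>>> step_arm --pt "-20 -33 0 0" --pt "-24 -40 0 0"

```text
time: 10.45
tool_pos: [0.512, -0.187, 0.1485]
tool_rot: [-0.007, 0.907, -0.421, -0.002]
contact_force: [1.0, 0.8, -4.4]
gripper_width: 0.128
```

```bash
python3 st.py 2 .5764 .0011 .16 -10.95
```

```text
before tilt [0.0014 0.0148] [ 0.512  -0.187   0.1485]
after  tilt [-0.0007  0.0186]
go tool mm [ -97.5 -168.4   -9.5] turn -38.4 | tcp [ 0.5121 -0.1824  0.1471] yaw -49.35 t 10.55 j6 1.94 F [-0.6 -0.7 -5. ] w 0.125
```

>>> step_arm --pt "-24 -40 0 0" --pt "-24 -40 0 0"

```text
time: 10.75
tool_pos: [0.5385, -0.0958, 0.1439]
tool_rot: [-0.007, 0.907, -0.42, -0.008]
contact_force: [0.3, -0.3, -3.1]
gripper_width: 0.128
```

```bash
python3 st.py 2 .5764 .0011 .16 -10.95
```

```text
before tilt [-0.0081  0.0186] [ 0.5385 -0.0958  0.1439]
after  tilt [-0.0085  0.0206]
go tool mm [-46.8 -89.4 -14.8] turn -38.3 | tcp [ 0.539  -0.0924  0.1436] yaw -49.29 t 10.85 j6 2.11 F [ 0.2 -0.7 -3.9] w 0.134
```

Now the last part of the traverse, then the turn with settles.

>>> step_arm --pt "-23 -45 -5 0" --pt "-23 -44 -5 0"

```text
time: 11.05
tool_pos: [0.5718, -0.0061, 0.1494]
tool_rot: [-0.005, 0.908, -0.42, -0.012]
contact_force: [0.2, -0.6, -3.5]
gripper_width: 0.13
```

```bash
python3 st.py 2
```

```text
before tilt [-0.018   0.0189] [ 0.5718 -0.0061  0.1494]
after  tilt [-0.016   0.0209]
```

>>> step_arm --pt "0 0 0 -8" --pt "0 0 0 -8"

```text
time: 11.35
tool_pos: [0.571, -0.0023, 0.1461]
tool_rot: [-0.007, 0.96, -0.28, -0.014]
contact_force: [-0.3, -0.3, -4.4]
gripper_width: 0.126
```

```bash
python3 st.py 2
```

```text
before tilt [-0.023   0.0203] [ 0.571  -0.0023  0.1461]
after  tilt [-0.0235  0.0204]
```

>>> step_arm --pt "0 0 0 -8" --pt "0 0 0 -8"

```text
time: 11.65
tool_pos: [0.569, -0.0044, 0.1432]
tool_rot: [-0.008, 0.989, -0.147, -0.015]
contact_force: [-0.4, 1.0, -4.0]
gripper_width: 0.132
```

```bash
python3 st.py 3 .5764 .0011 .15 -10.95
```

```text
before tilt [-0.0279  0.0203] [ 0.569  -0.0044  0.1432]
after  tilt [-0.0272  0.0204]
go tool mm [ 5.  -7.3 -6.5] turn -6.3 | tcp [ 0.5693 -0.0043  0.1436] yaw -17.26 t 11.8 j6 1.72 F [-0.3  0.4 -4.1] w 0.126
```

>>> step_arm --pt "5 -7 5 -6.3" --pt "0 0 15 0" --pt "0 0 15 0"

```text
time: 12.1
tool_pos: [0.5765, 0.0, 0.1087]
tool_rot: [-0.008, 0.995, -0.102, -0.012]
contact_force: [-0.6, -0.4, -3.0]
gripper_width: 0.131
```

```bash
python3 st.py 3 .5764 .0011 .058 -10.95
```

```text
before tilt [-0.0231  0.0192] [0.5765 0.     0.1087]
after  tilt [-0.0274  0.0201]
go tool mm [ 2.8 -0.3 49.3] turn -0.6 | tcp [5.749e-01 4.000e-04 1.074e-01] yaw -11.52 t 12.25 j6 1.63 F [-0.5 -0.6 -4.1] w 0.127
```

>>> step_arm --pt "3 0 10 -0.6" --pt "0.5 0 10 0"

```text
time: 12.45
tool_pos: [0.5795, -0.0004, 0.0882]
tool_rot: [-0.009, 0.995, -0.096, -0.012]
contact_force: [-0.6, -0.2, -3.4]
gripper_width: 0.127
```

```bash
python3 st.py 3 .5764 .0011 .058 -10.95; python3 - <<'E'
from h import *
im,d=grab_frame('scene');im2,d2=grab_frame('side')
a=cv2.resize(im[170:310,180:340],None,fx=3,fy=3,interpolation=2)[:400];b=cv2.resize(im2[150:290,220:360],None,fx=3,fy=3,interpolation=2)[:400]
cv2.imwrite('pics/d.png',np.hstack([a[:400,:400],b[:400,:400]])[:,:,::-1])
E
```

```text
before tilt [-0.0232  0.0194] [ 5.795e-01 -4.000e-04  8.820e-02]
after  tilt [-0.0257  0.0198]
go tool mm [-1.5 -0.3 29.7] turn -0.0 | tcp [ 5.786e-01 -1.000e-04  8.760e-02] yaw -10.98 t 12.6 j6 1.62 F [ 0.5  0.4 -4.5] w 0.131
```

View pics/d.png

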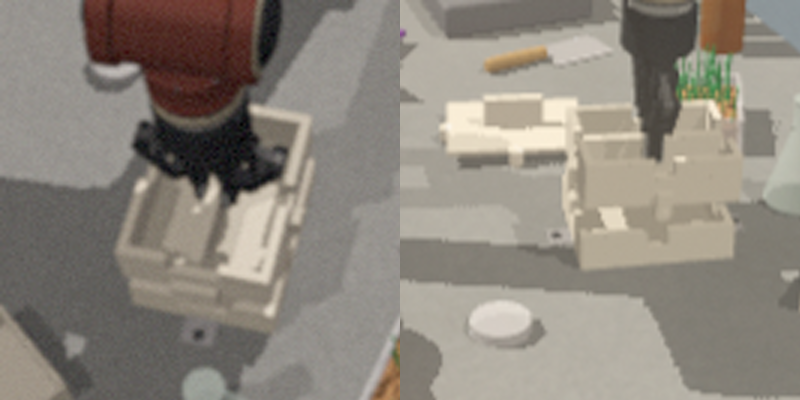

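>>> step_arm --pt "-1 -0.3 10 0"

```text
time: 12.8
tool_pos: [0.5802, 0.0002, 0.081]
tool_rot: [-0.008, 0.995, -0.096, -0.01]
contact_force: [0.0, 0.3, -3.5]
gripper_width: 0.13
```

```bash
python3 st.py 3 .5764 .0011 .058 -10.95
```

```text
before tilt [-0.0184  0.0188] [5.802e-01 2.000e-04 8.100e-02]
after  tilt [-0.0253  0.0197]
go tool mm [-0.5  0.  20. ] turn -0.0 | tcp [0.5774 0.0006 0.078 ] yaw -10.98 t 12.95 j6 1.62 F [ 0.5  1.  -4.1] w 0.127
```

>>> step_arm --pt "0 0 10 0"

```text
time: 13.05
tool_pos: [0.5787, 0.0007, 0.0694]
tool_rot: [-0.009, 0.995, -0.096, -0.012]
contact_force: [-0.0, 0.0, -2.6]
gripper_width: 0.132
```

```bash
python3 st.py 3 .5764 .0011 .058 -10.95
```

```text
before tilt [-0.0215  0.0192] [0.5787 0.0007 0.0694]
after  tilt [-0.0278  0.0201]
go tool mm [ 0.5 -0.   8.6] turn -0.0 | tcp [0.5761 0.001  0.0666] yaw -10.97 t 13.2 j6 1.62 F [-0.3 -0.7 -2.8] w 0.131
```

>>> step_arm --pt "0.5 0 5 0"

```text
time: 13.3
tool_pos: [0.5773, 0.0009, 0.0622]
tool_rot: [-0.009, 0.995, -0.096, -0.014]
contact_force: [0.3, 0.9, -3.2]
gripper_width: 0.126
```

```bash
python3 st.py 3 .5764 .0011 .058 -10.95
```

```text
before tilt [-0.0259  0.0198] [0.5773 0.0009 0.0622]
after  tilt [-0.0277  0.02  ]
go tool mm [-0.1 -0.   3.5] turn -0.0 | tcp [0.5766 0.001  0.0615] yaw -10.97 t 13.45 j6 1.62 F [-0.3 -0.1 -3.3] w 0.125
```

>>> step_arm --pt "0.5 0 4 0"

```text
time: 13.55
tool_pos: [0.5775, 0.0011, 0.0589]
tool_rot: [-0.009, 0.995, -0.096, -0.014]
contact_force: [-8.0, 4.2, 10.4]
gripper_width: 0.125
```

```bash
python3 st.py 3 .5764 .0011 .058 -10.95
```

```text
before tilt [-0.0271  0.0204] [0.5775 0.0011 0.0589]
after  tilt [-0.0268  0.0197]
go tool mm [-1.2  0.1  1. ] turn -0.0 | tcp [0.5776 0.001  0.059 ] yaw -10.98 t 13.7 j6 1.62 F [-4.5  1.6  4. ] w 0.129
```

>>> step_arm --pt "-0.5 0 2.5 0"

```text
time: 13.8
tool_pos: [0.5775, 0.0011, 0.0584]
tool_rot: [-0.008, 0.995, -0.096, -0.014]
contact_force: [-8.8, 1.9, 13.1]
gripper_width: 0.129
```

```bash
python3 st.py 2 .5764 .0011 .058 -10.95
```

```text
before tilt [-0.0265  0.0193] [0.5775 0.0011 0.0584]
after  tilt [-0.0262  0.0191]
go tool mm [-1.2  0.2  0.5] turn -0.0 | tcp [0.5776 0.0011 0.0585] yaw -10.98 t 13.9 j6 1.62 F [-7.4  2.6  7.8] w 0.125
```

>>> step_arm --pt "0 0 0 0" --claw 50

```text
time: 14.0
tool_pos: [0.5782, 0.001, 0.0593]
tool_rot: [-0.008, 0.995, -0.096, -0.013]
contact_force: [-0.3, 0.3, -0.6]
gripper_width: 0.283
```

```bash
python3 st.py 6; python3 - <<'E'
from h import *
s,im,P=look(.5758,.0017,.09,'s1');prof(P,(.5758,.0017),-10.95,.09)
Z=P[...,2];m=(abs(Z-.09)<.008)&(np.hypot(P[...,0]-.576,P[...,1])<.11)
A=np.c_[P[m][:,:2]-[.5758,.0017],np.ones(m.sum())];print('rim plane',np.linalg.lstsq(A,Z[m],rcond=None)[0],m.sum())
E
```

```text
before tilt [-0.0246  0.0189] [0.5782 0.001  0.0593]
after  tilt [-0.0262  0.0192]
+x 89 89 89 89 89 80 71 71 71 71 71 71 71 71 71 71 71 71 71 71 71 71 71 71 71 71 71 77 89 89 89 89 89
-x -1 -1 -1 -1 -1 -1 -1 -1 -1 -1 -1 -1 -1 -1 -1 -1 -1 -1 -1 -1 -1 -1 -1 -1 -1 -1 -1 -1 -1 -1 -1 -1 -1
+y -1 -1 -1 -1 -1 -1 -1 44 -1 -1 -1 -1 72 71 71 71 71 71 71 71 71 71 88 89 134 89 89 89 89 89 89 89 89
-y -1 -1 -1 -1 -1 -1 -1 -1 -1 -1 -1 70 71 71 71 71 71 71 71 71 70 -1 88 89 133 89 89 89 89 89 89 89 89
x 1 edge mm 82.21 slope deg 0.26 14
y 1 edge mm 62.14 slope deg 4.17 9
y -1 edge mm -64.54 slope deg 0.11 7
y centre offset mm -1.2
rim plane [ 0.01444348 -0.00283763  0.08711979] 33792
```

The rim reads 89 mm on all visible sides, so the tray looks seated. I'll retreat and check from above.

>>> step_arm --pt "0 0 -20 0" --pt "0 0 -45 0" --pt "0 0 -45 0" --pt "0 0 -45 0"

```text
time: 14.75
tool_pos: [0.5757, -0.0013, 0.2062]
tool_rot: [-0.009, 0.995, -0.096, -0.025]
contact_force: [1.3, 0.5, 0.1]
gripper_width: 0.503
```

```bash
python3 st.py 3 .511 .253 .22 -14.5; python3 - <<'E'
from h import *
s,im,P=look(.5758,.0017,.09,'s2');prof(P,(.5758,.0017),-10.95,.09)
Z=P[...,2];m=(abs(Z-.09)<.004)&(np.hypot(P[...,0]-.576,P[...,1])<.11)
A=np.c_[P[m][:,:2]-[.5758,.0017],np.ones(m.sum())];print('rim plane',np.linalg.lstsq(A,Z[m],rcond=None)[0],m.sum())
E
```

```text
before tilt [-0.0478  0.0224] [ 0.5757 -0.0013  0.2062]
after  tilt [-0.0369  0.0208]
go tool mm [-115.7 -237.1   -1.5] turn 3.5 | tcp [ 0.5791 -0.0017  0.2107] yaw -10.99 t 14.9 j6 1.62 F [-0.1 -0.1 -0.4] w 0.502
+x 88 89 89 89 89 82 71 71 71 70 71 71 71 71 71 71 71 71 72 71 71 71 71 71 71 71 70 71 89 89 89 89 89
-x 89 89 89 89 88 88 88 89 89 88 89 89 70 71 -1 -1 -1 -1 -1 -1 70 71 87 89 89 89 89 89 89 89 89 89 89
+y 89 88 89 89 89 88 89 89 89 89 89 89 81 71 71 71 71 71 71 70 71 71 70 89 89 90 89 89 89 89 89 88 89
-y 89 89 89 89 89 89 89 89 89 88 89 89 80 71 70 70 71 71 71 71 70 -1 88 89 89 282 286 89 88 89 89 89 89
x 1 edge mm 82.07 slope deg 0.37 14
x -1 edge mm -77.25 slope deg 0.61 7
x centre offset mm 2.41
y 1 edge mm 65.61 slope deg -0.28 14
y -1 edge mm -63.92 slope deg -0.31 14
y centre offset mm 0.85
rim plane [ 0.00155776 -0.00024778  0.08892203] 6145
```

The tray is fully seated: level, rim about 89 mm, wide notch at +x. Moving to the cover.

>>> step_arm --pt "-19 -39 0 0" --pt "-19 -39 0 0"

```text
time: 15.15
tool_pos: [0.5542, 0.08, 0.2063]
tool_rot: [-0.008, 0.995, -0.1, -0.025]
contact_force: [0.8, -0.4, -0.7]
gripper_width: 0.498
```

```bash
python3 st.py 2
```

```text
before tilt [-0.0472  0.0208] [0.5542 0.08   0.2063]
after  tilt [-0.049   0.0218]
```

>>> step_arm --pt "-19 -39 0 0" --pt "-19 -39 0 0"

```text
time: 15.45
tool_pos: [0.5296, 0.1649, 0.2042]
tool_rot: [-0.007, 0.995, -0.099, -0.028]
contact_force: [1.2, 0.4, 0.2]
gripper_width: 0.498
```

```bash
python3 st.py 2
```

```text
before tilt [-0.0545  0.0191] [0.5296 0.1649 0.2042]
after  tilt [-0.0552  0.0199]
```

>>> step_arm --pt "-19 -39 0 1.7" --pt "-19 -39 0 1.7"

```text
time: 15.75
tool_pos: [0.5079, 0.2486, 0.2032]
tool_rot: [-0.004, 0.991, -0.13, -0.03]
contact_force: [0.5, 0.2, -0.6]
gripper_width: 0.504
```

```bash
python3 st.py 3 .511 .253 .056 -14.5;python3 - <<'E'
from h import *
s,im,P=look(.511,.253,.02,'c1')
a=np.radians(-14.5);X0,Y0=.511,.253
prof(P,(X0,Y0),-14.5,.02)
d=P[...,:2]-[X0,Y0];X=d@[np.cos(a),np.sin(a)];Y=d@[-np.sin(a),np.cos(a)]
m=(abs(P[...,2]-.056)<.004)&(abs(Y)<.03)&(abs(X)<.05)
print('bar',m.sum(),cv2.minAreaRect(np.c_[X[m],Y[m]].astype('f4')*1000),np.median(P[m][:,2]),np.median(Y[m]))
for nm,sg in(('+x',1),('-x',-1)):
  m=(abs(sg*X-.084)<.002)&(P[...,2]>.012)&(P[...,2]<.03)&(abs(Y)<.04);print(nm,'lug y range',np.percentile(Y[m],[2,98]) if m.sum()>3 else None)
for nm,sg in(('+y',1),('-y',-1)):
  m=(abs(sg*Y-.069)<.002)&(P[...,2]>.012)&(P[...,2]<.03)&(abs(X)<.04);print(nm,'lug x range',np.percentile(X[m],[2,98]) if m.sum()>3 else None)
E
```

```text
before tilt [-0.0589  0.016 ] [0.5079 0.2486 0.2032]
after  tilt [-0.0588  0.0156]
go tool mm [ 11.3  -4.2 147. ] turn -0.1 | tcp [0.5077 0.2495 0.2034] yaw -14.57 t 15.9 j6 2.13 F [ 0.5 -0.9  0.2] w 0.503
+x 18 0 18 18 18 9 18 18 19 18 19 19 19 19 19 19 19 19 19 19 19 19 19 19 19 18 19 19 18 18 18 19 18
-x 19 19 19 19 19 19 18 18 19 19 19 19 18 19 18 19 19 19 19 19 19 19 19 19 19 19 19 19 18 18 19 19 18
+y 18 18 18 19 18 19 19 19 19 19 19 19 19 19 19 19 19 19 19 18 18 19 19 19 19 19 18 19 19 19 19 19 19
-y 18 19 18 19 19 19 19 19 19 19 19 19 19 18 19 19 19 19 19 18 19 19 267 276 280 18 19 18 19 19 19 19 19
x 1 edge mm 76.92 slope deg 0.71 14
x -1 edge mm -82.6 slope deg 0.88 14
x centre offset mm -2.84
y 1 edge mm 66.45 slope deg -0.87 14
y -1 edge mm -62.87 slope deg -0.98 14
y centre offset mm 1.79
bar 1192 ((-2.729076385498047, 1.6483144760131836), (11.688363075256348, 70.05730438232422), 89.1518325805664) 0.05521933804276294 0.0017368429465450307
+x lug y range [-0.01832429  0.01920763]
-x lug y range [-0.03815944  0.02868381]
+y lug x range [-0.03484359  0.00625659]
-y lug x range [-0.01169661  0.00414397]
```

View pics/c1.png

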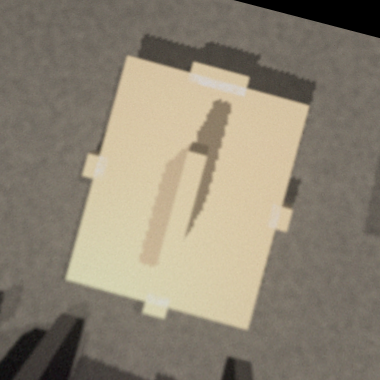

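The cover's wide lug is confirmed at +x; centre (0.5087, 0.2554), yaw -15.4°. The tool's tilt lies in the plane of the bar, so the grip isn't affected. Descending.

>>> step_arm --pt "9 -5 30 0.8" --pt "0 0 30 0" --pt "0 0 30 0"

```text
time: 16.25
tool_pos: [0.5192, 0.2483, 0.1155]
tool_rot: [-0.005, 0.99, -0.137, -0.025]
contact_force: [0.2, -0.6, -0.3]
gripper_width: 0.503
```

```bash
python3 st.py 3 .5087 .2554 .027 -15.36
```

```text
before tilt [-0.0472  0.0166] [0.5192 0.2483 0.1155]
after  tilt [-0.0545  0.0147]
go tool mm [-4.6 -5.1 86.8] turn -0.4 | tcp [0.5165 0.2479 0.1134] yaw -15.73 t 16.4 j6 2.14 F [0.1 0.5 1.1] w 0.5
```

>>> step_arm --pt "-4.5 -5 20 -0.4" --pt "0 0 20 0"

```text
time: 16.6
tool_pos: [0.5169, 0.2539, 0.0797]
tool_rot: [-0.006, 0.991, -0.134, -0.023]
contact_force: [0.6, -0.0, -0.9]
gripper_width: 0.499
```

```bash
python3 st.py 3 .5087 .2554 .027 -15.36; python3 - <<'E'
from h import *
s,im,P=look(.5087,.2554,.02,'c2')
a=np.radians(-15.36);d=P[...,:2]-[.5087,.2554];X=d@[np.cos(a),np.sin(a)];Y=d@[-np.sin(a),np.cos(a)]
m=(abs(P[...,2]-.056)<.004)&(abs(Y)<.03)&(abs(X)<.05)
print('bar',m.sum(),cv2.minAreaRect(np.c_[X[m],Y[m]].astype('f4')*1000),np.median(P[m][:,2]),np.median(Y[m]))
prof(P,(.5087,.2554),-15.36,.02)
E
```

```text
before tilt [-0.0436  0.0178] [0.5169 0.2539 0.0797]
after  tilt [-0.0463  0.0168]
go tool mm [-5.   0.4 52.3] turn -0.1 | tcp [0.516  0.2536 0.079 ] yaw -15.47 t 16.75 j6 2.14 F [0.  0.3 0. ] w 0.499
bar 2821 ((-0.10824203491210938, -0.1380023956298828), (12.033509254455566, 71.45620727539062), 89.93700408935547) 0.055160828241774845 -0.0003296874703530255
+x 19 19 19 19 19 19 19 19 19 19 19 19 19 19 19 19 19 19 19 19 19 19 19 19 19 19 19 19 19 19 19 19 19
-x 19 19 18 18 19 19 19 19 19 19 19 19 19 18 19 19 19 19 18 19 19 19 19 18 19 19 19 19 19 19 19 18 19
+y 19 19 19 19 19 19 19 19 19 19 19 19 19 19 19 19 19 19 19 18 19 19 19 19 19 18 19 151 155 19 19 19 19
-y 19 19 19 19 19 19 19 19 19 19 19 19 19 19 19 19 19 19 19 19 19 19 19 19 19 19 19 153 156 19 19 19 19
x 1 edge mm 79.85 slope deg 0.05 14
x -1 edge mm -80.06 slope deg 0.04 5
x centre offset mm -0.11
y 1 edge mm 64.75 slope deg -0.16 12
y -1 edge mm -64.89 slope deg -0.04 14
y centre offset mm -0.07
```

Position confirmed to within 0.2 mm; going down to grip.

>>> step_arm --pt "-5 0.4 20 0" --pt "0 0 20 0"

```text
time: 17.0
tool_pos: [0.5161, 0.2568, 0.0477]
tool_rot: [-0.009, 0.991, -0.135, -0.017]
contact_force: [-0.1, 0.4, -0.8]
gripper_width: 0.501
```

```bash
python3 st.py 3 .5087 .2554 .028 -15.36
```

```text
before tilt [-0.031   0.0218] [0.5161 0.2568 0.0477]
after  tilt [-0.0347  0.0205]
go tool mm [-5.1  2.8 18.5] turn -0.1 | tcp [0.515  0.2563 0.0463] yaw -15.5 t 17.15 j6 2.15 F [-0.   0.2  0.1] w 0.499
```

>>> step_arm --pt "-5 2 17 0"

```text
time: 17.25
tool_pos: [0.5128, 0.2571, 0.0336]
tool_rot: [-0.01, 0.991, -0.135, -0.015]
contact_force: [0.4, 0.8, 0.8]
gripper_width: 0.497
```

```bash
python3 st.py 3 .5087 .2554 .028 -15.36
```

```text
before tilt [-0.0265  0.0232] [0.5128 0.2571 0.0336]
after  tilt [-0.0367  0.0199]
go tool mm [0.9 0.2 0.7] turn -0.1 | tcp [0.5079 0.2558 0.0287] yaw -15.5 t 17.4 j6 2.15 F [-0.2 -1.  -0.1] w 0.503
```

>>> step_arm --pt "0 0 1 0" --claw 0

```text
time: 17.5
tool_pos: [0.5082, 0.2559, 0.0282]
tool_rot: [-0.008, 0.991, -0.135, -0.019]
contact_force: [0.2, -0.1, -0.3]
gripper_width: 0.349
```

```bash
python3 st.py 6 .5087 .2554 .028 -15.36; python3 - <<'E'
from h import *
s,im,P=look(.5087,.2554,.02,'c3')
prof(P,(.5087,.2554),-15.36,.02)
E
```

```text
before tilt [-0.036   0.0201] [0.5082 0.2559 0.0282]
after  tilt [-0.0365  0.0198]
go tool mm [0.7 0.2 0.1] turn -0.1 | tcp [0.5081 0.2558 0.0281] yaw -15.49 t 17.8 j6 2.15 F [-0.3  0.7  2.5] w 0.129
+x 19 19 19 19 19 19 19 19 19 19 19 19 19 19 19 19 19 19 19 19 19 19 19 19 19 19 19 19 19 19 19 19 19
-x -1 -1 -1 -1 -1 -1 -1 -1 -1 -1 -1 19 19 19 19 19 19 19 19 19 19 19 19 19 -1 -1 -1 -1 -1 -1 -1 -1 -1
+y 19 19 19 19 19 19 19 19 19 19 19 19 19 19 19 19 19 19 19 19 19 19 19 19 19 19 19 19 19 19 19 19 19
-y 18 19 19 18 19 19 19 19 19 19 19 19 18 19 19 19 19 19 19 19 18 19 19 18 18 19 19 19 19 19 18 19 19
x 1 edge mm 80.03 slope deg 0.15 14
y 1 edge mm 66.17 slope deg -0.43 9
y -1 edge mm -63.64 slope deg -0.21 9
y centre offset mm 1.26
```

>>> step_arm --pt "0 0 -20 0" --pt "0 0 -50 0" --pt "0 0 -50 0" --pt "0 0 -45 0"

```text
time: 18.25
tool_pos: [0.5069, 0.2503, 0.1843]
tool_rot: [-0.002, 0.99, -0.135, -0.031]
contact_force: [1.1, 0.0, -1.6]
gripper_width: 0.13
```

```bash
python3 st.py 3 .5766 .0014 .18 -11.2
```

```text
before tilt [-0.0599  0.0128] [0.5069 0.2503 0.1843]
after  tilt [-0.0504  0.0158]
go tool mm [131.2 223.    0.5] turn -4.3 | tcp [0.51   0.2513 0.1878] yaw -15.51 t 18.4 j6 2.15 F [ 0.2  0.1 -2.7] w 0.128
```

>>> step_arm --pt "19 32 0 0" --pt "22 38 0 0"

```text
time: 18.6
tool_pos: [0.5285, 0.175, 0.1818]
tool_rot: [-0.005, 0.991, -0.131, -0.028]
contact_force: [-0.3, -0.0, -1.4]
gripper_width: 0.127
```

```bash
python3 st.py 2
```

```text
before tilt [-0.0548  0.0166] [0.5285 0.175  0.1818]
after  tilt [-0.0573  0.0143]
```

>>> step_arm --pt "22 38 0 -2" --pt "22 38 0 -2"

```text
time: 18.9
tool_pos: [0.5493, 0.0886, 0.1724]
tool_rot: [-0.005, 0.995, -0.096, -0.033]
contact_force: [1.7, 1.4, -3.2]
gripper_width: 0.131
```

```bash
python3 st.py 3 .5766 .0014 .18 -11.2
```

```text
before tilt [-0.0648  0.0168] [0.5493 0.0886 0.1724]
after  tilt [-0.0654  0.0172]
go tool mm [ 42.9  79.1 -10.9] turn -0.2 | tcp [0.5496 0.0876 0.1723] yaw -11.41 t 19.05 j6 1.78 F [-0.8 -0.7 -3.3] w 0.128
```

>>> step_arm --pt "21.5 39 -3 0" --pt "21.5 39 -3 -0.2"

```text
time: 19.25
tool_pos: [0.5742, 0.0074, 0.171]
tool_rot: [-0.007, 0.995, -0.094, -0.037]
contact_force: [0.3, 0.7, -3.0]
gripper_width: 0.132
```

```bash
python3 st.py 3 .5766 .0014 .104 -11.2
```

```text
before tilt [-0.0716  0.0213] [0.5742 0.0074 0.171 ]
after  tilt [-0.0715  0.0217]
go tool mm [ 7.8  4.8 66.8] turn 0.1 | tcp [0.5747 0.0061 0.1712] yaw -11.05 t 19.4 j6 1.64 F [ 0.   0.8 -3. ] w 0.13
```

>>> step_arm --pt "6 4.5 15 0" --pt "0 0 15 0"

```text
time: 19.6
tool_pos: [0.5783, 0.0036, 0.1399]
tool_rot: [-0.008, 0.995, -0.095, -0.035]
contact_force: [0.6, -0.1, -2.9]
gripper_width: 0.126
```

```bash
python3 st.py 3 .5766 .0014 .104 -11.2
```

```text
before tilt [-0.069   0.0226] [0.5783 0.0036 0.1399]
after  tilt [-0.0733  0.0232]
go tool mm [ 3.2  3.  34.7] turn 0.3 | tcp [0.5766 0.0041 0.1389] yaw -10.89 t 19.75 j6 1.63 F [ 0.6 -0.  -2.9] w 0.126
```

>>> step_arm --pt "3.5 3 10 0.3"

```text
time: 19.85
tool_pos: [0.5799, 0.0015, 0.13]
tool_rot: [-0.008, 0.995, -0.097, -0.036]
contact_force: [0.3, 0.2, -1.8]
gripper_width: 0.127
```

```bash
python3 st.py 3 .5770 .0014 .104 -11.2
```

```text
before tilt [-0.0697  0.0228] [0.5799 0.0015 0.13  ]
after  tilt [-0.0755  0.0235]
go tool mm [ 0.8 -0.  23.5] turn 0.0 | tcp [0.578  0.001  0.1275] yaw -11.19 t 20.0 j6 1.63 F [ 0.3 -0.2 -2.3] w 0.126
```

>>> step_arm --pt "0.5 0 8 0"

```text
time: 20.1
tool_pos: [0.5792, 0.001, 0.1209]
tool_rot: [-0.008, 0.995, -0.098, -0.037]
contact_force: [-0.1, -0.4, -1.9]
gripper_width: 0.13
```

```bash
python3 st.py 3 .5770 .0014 .104 -11.2; python3 - <<'E'
from h import *
im,d=grab_frame('scene');im2,d2=grab_frame('side')
a=cv2.resize(im[170:310,180:340],None,fx=3,fy=3,interpolation=2)[:400];b=cv2.resize(im2[140:280,220:360],None,fx=3,fy=3,interpolation=2)[:400]
cv2.imwrite('pics/e.png',np.hstack([a[:400,:400],b[:400,:400]])[:,:,::-1])
E
```

```text
before tilt [-0.072   0.0231] [0.5792 0.001  0.1209]
after  tilt [-0.0769  0.0237]
go tool mm [ 0.8 -0.1 14.7] turn 0.0 | tcp [0.5773 0.0011 0.1187] yaw -11.19 t 20.25 j6 1.63 F [ 0.1  0.9 -2.4] w 0.127
```

View pics/e.png

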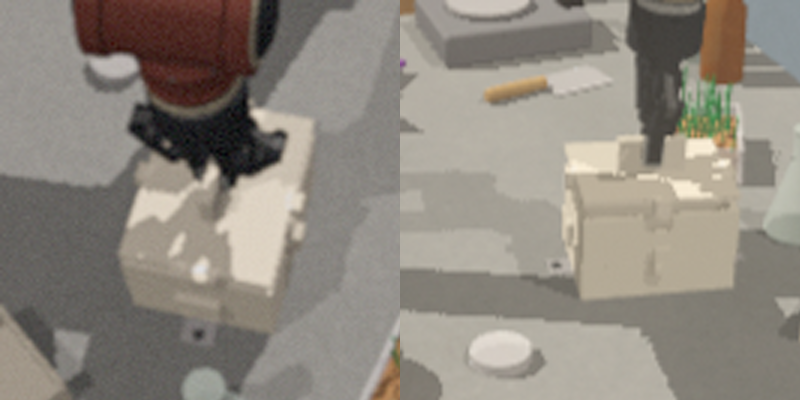

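The cover is lined up over the tray with its lug tips just at the rim. Lowering further.

>>> step_arm --pt "0.8 0 5 0"

```text
time: 20.45
tool_pos: [0.5792, 0.0009, 0.1156]
tool_rot: [-0.008, 0.994, -0.098, -0.037]
contact_force: [0.7, -1.2, -3.0]
gripper_width: 0.127
```

```bash
python3 st.py 3 .5770 .0014 .104 -11.2
```

```text
before tilt [-0.0729  0.0232] [0.5792 0.0009 0.1156]
after  tilt [-0.076   0.0236]
go tool mm [-0.3 -0.1 10.1] turn 0.0 | tcp [0.5781 0.001  0.1141] yaw -11.19 t 20.6 j6 1.63 F [ 0.7  0.1 -2. ] w 0.126
```

>>> step_arm --pt "0.5 0 5 0"

```text
time: 20.7
tool_pos: [0.5789, 0.001, 0.1098]
tool_rot: [-0.008, 0.994, -0.098, -0.038]
contact_force: [-0.7, 0.2, -2.1]
gripper_width: 0.131
```

```bash
python3 st.py 3 .5770 .0014 .104 -11.2
```

```text
before tilt [-0.0742  0.0234] [0.5789 0.001  0.1098]
after  tilt [-0.0773  0.0238]
go tool mm [-0.4 -0.1  4.4] turn 0.0 | tcp [0.5777 0.0011 0.1084] yaw -11.19 t 20.85 j6 1.63 F [-0.4 -0.8 -3.3] w 0.126
```

>>> step_arm --pt "0 0 3 0"

```text
time: 20.95
tool_pos: [0.578, 0.0012, 0.1062]
tool_rot: [-0.008, 0.994, -0.098, -0.039]
contact_force: [-2.9, 0.7, 5.5]
gripper_width: 0.129
```

```bash
python3 st.py 3 .5770 .0014 .104 -11.2
```

```text
before tilt [-0.0761  0.0238] [0.578  0.0012 0.1062]
after  tilt [-0.0759  0.0235]
go tool mm [-0.9  0.   2.6] turn 0.0 | tcp [0.5781 0.0012 0.1065] yaw -11.19 t 21.1 j6 1.63 F [-2.2  1.4  2.7] w 0.127
```

>>> step_arm --pt "-0.3 0 3 0"

```text
time: 21.2
tool_pos: [0.5783, 0.0012, 0.1052]
tool_rot: [-0.008, 0.994, -0.098, -0.038]
contact_force: [-4.5, 0.5, 7.5]
gripper_width: 0.126
```

```bash
python3 st.py 3 .5770 .0014 .104 -11.2
```

```text
before tilt [-0.0741  0.023 ] [0.5783 0.0012 0.1052]
after  tilt [-0.0749  0.0231]
go tool mm [-1.   0.1  1.1] turn 0.0 | tcp [0.578  0.0013 0.1051] yaw -11.19 t 21.35 j6 1.63 F [-5.3  1.5  6.2] w 0.128
```

The +x end has touched first, as expected from the tilt. One more press, then release.

>>> step_arm --pt "-0.3 0 3 0"

```text
time: 21.45
tool_pos: [0.5779, 0.0013, 0.1045]
tool_rot: [-0.008, 0.994, -0.097, -0.038]
contact_force: [-7.8, 1.5, 10.2]
gripper_width: 0.126
```

```bash
python3 st.py 2 .5770 .0014 .104 -11.2
```

```text
before tilt [-0.0745  0.0226] [0.5779 0.0013 0.1045]
after  tilt [-0.0742  0.0225]
go tool mm [-0.9  0.1  0.4] turn 0.0 | tcp [0.5779 0.0013 0.1044] yaw -11.18 t 21.55 j6 1.63 F [-6.5  2.  10.4] w 0.128
```

>>> step_arm --pt "0 0 0 0" --claw 50

```text
time: 21.65
tool_pos: [0.5784, 0.0012, 0.1051]
tool_rot: [-0.008, 0.995, -0.097, -0.037]
contact_force: [-0.6, -0.7, -0.8]
gripper_width: 0.284
```

```bash
python3 st.py 6
```

```text
before tilt [-0.0726  0.0222] [0.5784 0.0012 0.1051]
after  tilt [-0.0747  0.0226]
```

>>> step_arm --pt "0 0 -15 0" --pt "0 0 -35 0" --pt "0 0 -40 0"

```text
time: 22.25
tool_pos: [0.5799, -0.0002, 0.1891]
tool_rot: [-0.008, 0.994, -0.098, -0.046]
contact_force: [0.5, 0.5, -1.2]
gripper_width: 0.503
```

```bash
python3 st.py 3; python3 - <<'E'
from h import *
s,im,P=look(.5775,.0018,.096,'f1');prof(P,(.5775,.0018),-11.2,.096)
Z=P[...,2];m=(abs(Z-.096)<.006)&(np.hypot(P[...,0]-.5775,P[...,1])<.11)
A=np.c_[P[m][:,:2]-[.5775,.0018],np.ones(m.sum())];print('plate plane',np.linalg.lstsq(A,Z[m],rcond=None)[0],m.sum())
f,d=grab_frame('scene');g=np.load('pics/scene0.npz')['im']
print('diff',cv2.absdiff(f,g)[:,:,1][260:,:].mean());cv2.imwrite('pics/g.png',np.hstack([cv2.resize(f,(400,300)),cv2.resize(cv2.imread('pics/f1.png')[:,:,::-1],(300,300))])[:,:,::-1])
E
```

```text
before tilt [-0.0904  0.0247] [ 5.799e-01 -2.000e-04  1.891e-01]
after  tilt [-0.0791  0.0232]
+x 95 95 95 95 95 95 95 95 95 95 95 95 95 95 95 95 95 95 95 95 95 95 95 95 95 95 95 95 95 95 95 95 95
-x 95 95 95 95 95 95 95 94 94 95 95 94 94 95 95 95 94 95 95 95 95 95 94 95 95 95 95 94 95 95 95 95 95
+y 95 95 94 95 95 95 95 95 95 95 95 95 95 95 95 95 95 95 95 95 95 95 95 95 95 95 95 95 269 271 94 95 95
-y 95 94 95 95 95 95 95 95 95 94 94 95 95 95 95 95 95 95 95 95 94 95 95 95 95 95 95 95 268 270 95 95 95
x 1 edge mm 81.96 slope deg 0.26 14
x -1 edge mm -77.63 slope deg 0.28 6
x centre offset mm 2.16
y 1 edge mm 65.73 slope deg -0.33 14
y -1 edge mm -63.82 slope deg -0.3 14
y centre offset mm 0.96
plate plane [0.00037213 0.00013309 0.0951944 ] 37519
diff 10.680982142857143
```

View pics/g.png

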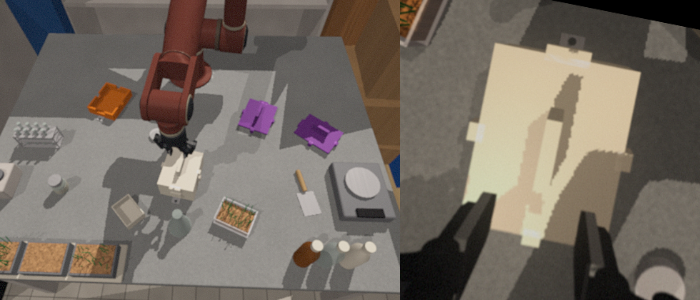

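```bash
python3 -c "
from plant import *
print(state()['contact_force'],job_done())"
```

```text
the job is handed in; nothing more can be done
[-0.3279458  -0.09169741  0.06289343] None
```

The germination tower is assembled and handed in at about 22.5 s of the 64 s allowed: the tray is on the base and the cover is on the tray. I got no verdict back. Both went in with the wide lug in the wide notch at +x, were pressed down lightly and were then released without being dropped.

**Tray check:** after release, the tray rim measured 88.9 mm against a nominal 90, and level within 0.002 rad.

**Cover check:** the plate measured 95.2 mm against a nominal 96, and level within 0.001 rad. The camera had read about 1 mm low on every known height, so both agree with fully seated. The gripper was about 85 mm clear of the cover, with no contact force.

**Centring:** this is less certain. The camera placed the tray about 2.5 mm from the base centre and the cover about 2 mm from the tray centre, mostly along x. Lug play (2.5 mm) and camera calibration (about 2 mm) account for both, and both are inside the 6 mm limit.

**Tool tilt:** the tool drifted off vertical, by up to 0.09 rad after the final retreat. Each part was about 0.03–0.04 rad off level when it touched down, and flattened as it was pressed and released.

**Bystanders:** they looked unmoved in the last picture, but I did not measure their positions.

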